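# Mark a cold-box number plate in the hand press

## Task

Mark the number plate for the cold box: lay the oblong grey plate blank flat in the recess of the hand press, fully down inside its edges, and let go of it. Then push the press's lever all the way down to its stop, hold it there for a moment, and let it spring back up; leave the marked plate lying in the recess. Do not disturb the square blank or the other things on the table.

Things in the scene. Friction and masses are not known exactly. Their poses are not given: they have to be found in the camera images.
- blank_oblong: the oblong plate blank: plain grey laminate, 90 (its x) x 60 (its y) x 8 mm, about 60 g, a rivet hole at each end; both ends alike. Lies flat on the table right of the press, long axis at yaw 45 to 80 degrees, free table on both long sides. Origin at the centre of its underside, z up
- blank_square: the square plate blank, 64 x 64 x 8 mm, four corner holes, lying near the oblong one; not for this job. Origin at the centre of its underside
- press: grey hand press fixed on the table, front (-x) to the right and a little to the robot. Origin on the table under the recess centre. Base 130 mm wide, x -73 to 125 mm, 16 mm high. The head, 56 mm wide, overhangs the recess: x -14 to 118, z 104 to 165 mm; a ram block 44 (x) x 36 (y) mm hangs to z 72. So plates go in from the front, held at their front, tool tilted 30-45 degrees, wrist to the front
- press_recess (a point): centre of the recess floor, 38 mm above the table, axes as the press. Recess 94 (x) x 64 (y) mm, 2 mm clear all round the oblong blank; bevelled edges 5 mm high: back edge, side edges on the rear half only (x 2 to 47 mm), a 36 mm wide front lip sloped outside. In front its floor is a tongue 38 mm wide: the plate overhangs it by 11 mm each side, with 22 mm free below for fingertips
- press_lever (a joint): sprung lever on top of the press's head, hinged at its rear end: rad, 0 = up (rest, held by its spring), 0.28 = fully down on its stop. About 5 N at the pad to start, 13 N to hold down. It drives the ram down onto the plate, and is blocked early if the plate is not fully in the recess
- press_pad (a point): centre of the top of the black palm pad (48 x 52 mm) at the lever's front end, about 229 mm above the table with the lever up, about 26 mm in front of the recess centre. Pushed fully it moves 35 mm down and about 6 mm forward (press -x) on an arc about the hinge, which lies 121 mm behind it and 44 mm lower
- temperature_logger: bystander: white logger case 56 x 95 x 20 mm, left of the press. Origin at the centre of its underside
- black_tape: bystander: small roll of black tape, 60 mm across, 19 mm high, near the table's front edge. Origin at the centre of its underside
- marker: bystander: marker pen, 133 mm long, near the table's front edge. Origin at the centre of its underside
- date_stamp: bystander: hand stamp with a dark handle, 27 x 46 x 74 mm, standing between press and cold box. Origin at the centre of its underside
- sticker_roll: bystander: roll of round labels, 81 x 120 x 42 mm, behind the press. Origin at its underside, centre of the roll
- pocket_calculator: bystander: dark calculator 112 x 66 x 15 mm, at the table's front edge at the left. Origin at the centre of its underside
Not all that is in view belongs to the job. Leave any blue look-alike of the blank_oblong alone.

How it is judged:
By the outcome, as a careful person would: the job done as asked, in the order asked, and still so for the second after the job is handed in, with the robot touching nothing.
It also fails if it takes over 48 s, if anything falls off the work surface, if the arm or the gripper's body presses on something with over 40 N, if the wrist force passes 120 N, or if a joint passes its speed limit or range.

## Robot

A 7-joint arm with a two-finger parallel gripper is mounted at the origin on a cart in front of the work surface, level with it; the furniture and walls round the work are solid. World frame = base frame: x ahead of the robot, y to its left, z up, the work surface at z = 0. Lengths are in m, angles in rad, forces in N, time in s.
With the tool pointing down it reaches from about 0.425 to 0.875 m from the base axis. Payload 4.7 kg.
Tool frame: the origin (TCP) lies at the very end of the fingers, on their centre line; the grasp point (between the pads) lies 19 mm behind it; z points along the fingers, y is the line along which they close (so a half turn about z gives the same grasp; the last joint's range is limited). The gripper opens to 87 mm and grips with 3 to 60 N. Pads are 19 mm wide; open, the fingers measure 117 mm over their backs; the gripper's body (75 mm by 190 mm) begins 51 mm behind the grasp point.
Start: joints at [1.351, 0.321, -0.07, 1.45, 0.023, 1.371, -0.057], TCP at [0.151, -0.632, 0.223] pointing down, gripper open.
Joint ranges: [-2.86, 2.86], [-0.3, 2.09], [-1.38, 1.24], [0.06, 2.45], [-1.56, 4.7], [0.09, 2.05], [-2.69, 2.69]. Speed limits (rad/s): [2.57, 2.57, 3.14, 3.14, 3.14, 3.14, 3.14].

## Interface

Orientations are given as a unit quaternion [w, x, y, z].
In Python, from bench import read_state, read_camera, camera_model, finish_job, recognise, landmark_of gives the robot as it stands.
- The arm moves only by the tool play_rows, never from a script. Its argument "series" is a list of rows, each a list of 7 numbers: the closure, from 0 (fully open) to 1 (shut), then the shift along the tool's x, y, z in units of 0.04 m (1.0 is 0.04 m), then the turn, a rotation vector about the tool's x, y, z in units of 0.1 rad (1.0 is 0.1 rad). In form: [[jaw, tx, ty, tz, rx, ry, rz], ...]. A call has 1 to 12 rows; each row shifts and turns the commanded pose from where the row before left it, along the tool's axes as they then stand; what a row does not reach is not made up. A row lasts 1/12 s, in which the tool goes at most 41.7 mm and 7.16 degrees, less where a joint would pass 70% of its speed; a pose out of reach is approached as far as the arm can. A call with a number of a shift or a turn outside -1 to 1 is refused whole. A call with a gripper value outside its range is refused whole. The fingers move at their own pace and stop on an object; the grip force is fixed at half the most. Time passes only in rows, so rows that do not move let the fingers close. It gives the time, the measured TCP pose, the force, the opening and the grip force at its end, in the units of the state.
- read_state(): the state, without advancing time (a new reading comes with each control period).
- read_camera(name): name is "scene" or "top" or "wrist"; returns the picture (420x560x3 uint8, red, green, blue); there is no depth.
- camera_model(name): a dict with "camera_matrix" (3x3 intrinsics, pixels), "R" (3x3) and "t" (3): a world point X has camera coordinates R X + t. Camera axes: x right, y down, z forward; pixel columns grow to the right and rows downward; lengths in m; the calibration is good to about 2 mm. A picture is of the moment at which its call begins: read the wrist's pose just before it. camera_model takes no time and is no camera call; for the wrist camera it gives the pose at the moment of the call.
- finish_job(): hands the job in; it is judged then, once.
Trained networks look in the newest picture that a camera, given by its name, has taken for a name from the list of things; names that differ only in an ending like _2 or _b are one class to them, and where a whole thing is asked for, a point or a joint stands for the part that bears it (a point fixed in the world has none). Each returns a list of dicts, best first, with "score" (0 to 1); they miss things now and then, are a little off and sometimes report something else, mostly with a low value. They report only what shows in the picture. A call takes as long as a camera call. They do not tell look-alikes from the thing itself.
- recognise(name, camera): "location" ([column, row] in pixels, amid what is visible of it).
- landmark_of(name, camera): "location" ([column, row] in pixels: a listed point, or the origin of a listed thing).
The state is a dict: "time": time; "joints": joint angles; "qvel": joint speeds; "joint_efforts": joint torques, N m; "tcp_pos": TCP position; "tool_rot": TCP orientation; "ft_force": force on the tool from outside, world axes, zero at the start; "wrist_torque": the same for the moment, N m; "opening": finger opening in m; "grip_force": force on a finger pad.
Only numpy, scipy, OpenCV 4.12 (cv2) and the standard library are available. Lean on these libraries where they do the work, as an engineer would, in place of code of your own. Each camera call takes 0.05 s, during which the arm holds its last target. There are 200 camera calls.

## Working session

There is one attempt and no reset: what is moved stays moved. The work goes in short steps, Python scripts to look and compute and a tool call to move; the robot and the scene stay as the last step left them, time stands still between calls to the robot, and variables do not carry over. Pictures are saved under pics/ and viewed, at most 10 in all, crops included, and the job is handed in when it is done.

Besides the shell and the picture viewer there is one more tool, called as a command line: name --pt "numbers of a row" for each row, then --argument value for the rest. play_rows: Moves the arm, as the interface text tells. Its arguments: {"type":"object","properties":{"series":{"type":"array"}},"required":["series"]}

```bash
mkdir -p pics; ls; python3 - <<'E'
from bench import *
import cv2
s=read_state();print(s)
for c in ("scene","top"):
    im=read_camera(c);cv2.imwrite(f"pics/{c}0.png",im[:,:,::-1])
    m=camera_model(c);print(c,m)
    for n in ("blank_oblong","blank_square","press","press_recess","press_pad"):
        print(n,[(a["location"],a["score"]) for a in landmark_of(n,c)][:3])
E
```

```text
pics
{'time': 0.0, 'joints': array([ 1.35112698,  0.32183071, -0.07008943,  1.45168453,  0.02257738,
        1.37078113, -0.05688869]), 'qvel': array([-0.00090919, -0.00114211, -0.00137955,  0.00054676,  0.00074932,
        0.00085957,  0.00047623]), 'joint_efforts': array([ 9.58043483e-05, -4.91291177e+01, -4.03586654e-01, -3.12522483e+01,
       -6.38216618e-02,  4.37113491e-02,  1.62532306e-04]), 'tcp_pos': array([ 0.1504037 , -0.63178991,  0.22145174]), 'tool_rot': array([-9.46842337e-04,  9.93173853e-01,  1.16639528e-01, -1.48635082e-04]), 'ft_force': array([ 0.02501996, -0.14174937,  0.37008681]), 'wrist_torque': array([-0.00653397, -0.02157414,  0.00111964]), 'grip_force': 0.0, 'opening': 0.08704009186771705}
scene {'camera_matrix': array([[487.57517651,   0.        , 278.01578776],
       [  0.        , 487.57517651, 212.32969953],
       [  0.        ,   0.        ,   1.        ]]), 'R': array([[ 0.51159694, -0.85895174,  0.02169043],
       [-0.49533741, -0.31546505, -0.80939648],
       [ 0.70207509,  0.40334068, -0.58686188]]), 't': array([-0.2970705 ,  0.37481154,  1.333
[... 260 characters left out ...]
04.5, 261.9], 0.31)]
top {'camera_matrix': array([[525.43975834,   0.        , 274.62492881],
       [  0.        , 525.43975834, 203.86865826],
       [  0.        ,   0.        ,   1.        ]]), 'R': array([[ 0.02488097, -0.99968263,  0.00394799],
       [-0.9795505 , -0.02516824, -0.1996181 ],
       [ 0.19965411,  0.00109943, -0.97986582]]), 't': array([-0.01447581,  0.55428782,  1.76027648])}
blank_oblong [([322.5, 260.1], 0.9), ([351.1, 231.7], 0.86), ([407.1, 222.9], 0.75)]
blank_square [([308.6, 224.9], 0.53)]
press [([253.9, 218.2], 0.97)]
press_recess [([252.6, 212.8], 0.83), ([197.9, 152.4], 0.68), ([186.1, 247.3], 0.22)]
press_pad [([258.0, 205.9], 0.65), ([352.9, 229.7], 0.17)]
```

View pics/scene0.png

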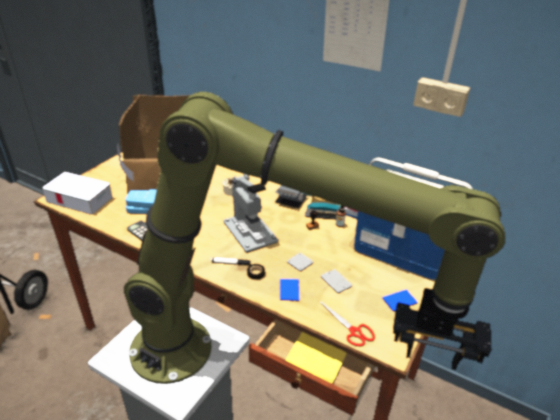

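```bash
python3 - <<'E'
import cv2
i=cv2.imread("pics/top0.png")[130:330,150:416]
cv2.imwrite("pics/top0c.png",cv2.resize(i,None,fx=3,fy=3,interpolation=cv2.INTER_CUBIC))
E
```

```text
(no output)
```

View pics/top0c.png

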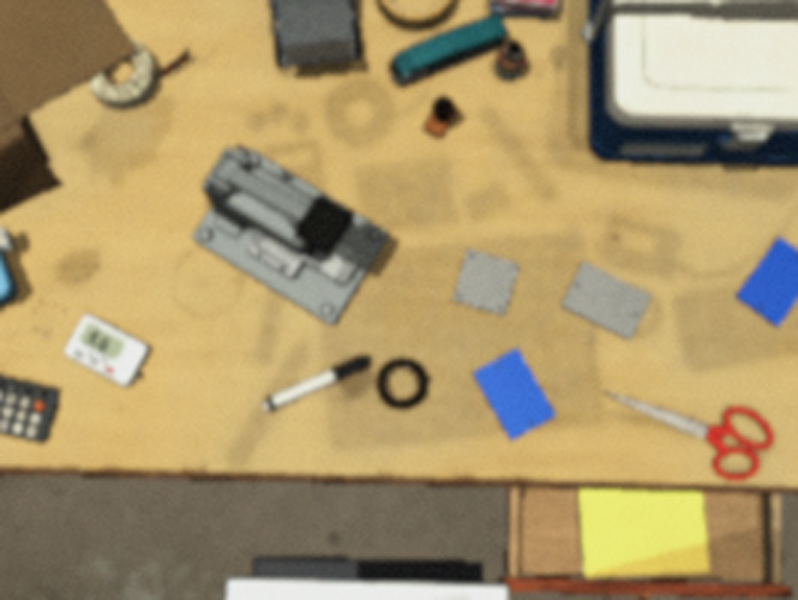

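The top crop shows three oblong candidates: blue at full-picture pixels (321,261), blue at (407,223), and grey at (352,230). The grey oblong with two rivet holes is the one for the job. The grey square is at (312,224), with the press at (253,210), front pointing right and down. This enlarged crop confirms the choice.

```bash
cat > h.py <<'E'
import numpy as np, cv2
from scipy.spatial.transform import Rotation as Ro
from bench import *
def ray(c,uv,z,m=None):
    m=m or camera_model(c); K,R,t=m["camera_matrix"],m["R"],m["t"]
    C=-R.T@t; d=R.T@np.linalg.inv(K)@np.array([uv[0],uv[1],1.])
    return C+d*(z-C[2])/d[2]
def proj(c,P,m=None):
    m=m or camera_model(c); P=np.atleast_2d(P); q=(m["R"]@P.T).T+m["t"]; q=(m["camera_matrix"]@q.T).T
    return q[:,:2]/q[:,2:]
def rot(yaw,tilt): # tool y=-plate y, x~plate x, tilted wrist to -x
    X=np.array([np.cos(yaw),np.sin(yaw),0]);Z=np.array([0,0,-1.])
    z=np.sin(tilt)*X+np.cos(tilt)*Z; y=np.array([np.sin(yaw),-np.cos(yaw),0])
    return np.column_stack([np.cross(y,z),y,z])
def pose():
    s=read_state(); q=s["tool_rot"]; return s["tcp_pos"],Ro.from_quat(q[[1,2,3,0]]).as_matrix()
def rows(p1,R1,N,start=None):
    p0,R0=start or pose()
    w=Ro.from_matrix(R0.T@R1).as_rotvec()/N; A=sum(Ro.from_rotvec(w*k).as_matrix() for k in range(N))
    d=np.linalg.solve(A,R0.T@(np.array(p1)-p0))
    print(N,"x",np.round(d/.04,3).tolist(),np.round(w/.1,3).tolist())
E
python3 - <<'E'
from h import *
im=cv2.imread("pics/top0.png")
hsv=cv2.cvtColor(im,cv2.COLOR_BGR2HSV)
mask=((hsv[...,1]<60)).astype('uint8')
n,l,st,ce=cv2.connectedComponentsWithStats(mask)
m=camera_model("top")
for k in range(1,n):
    if 60<st[k,4]<6000 and 230<ce[k,0]<380 and 180<ce[k,1]<260:
        c=cv2.findContours((l==k).astype('uint8'),0,1)[0][0][:,0]
        w=np.array([ray("top",p,.008,m)[:2] for p in c],np.float32)
        print(st[k],ce[k],cv2.minAreaRect(w))
print("rec",ray("top",[252.6,212.8],.038),ray("scene",[254.7,227.6],.038))
print("pad",ray("top",[258,205.9],.229),ray("scene",[258.7,184.3],.229))
print("press0",ray("top",[253.9,218.2],0),ray("scene",[252.7,233.8],0))
for p in [(335,323),(195,236),(395,240)]:print(ray("top",[150+p[0]/3,130+p[1]/3],.016))
E
```

```text
[ 215  180   64   58 2060] [245.14223301 207.46601942] ((0.5517545938491821, 0.10862515866756439), (0.22090157866477966, 0.12858474254608154), 59.344764709472656)
[301 214  21  21 312] [311.44230769 223.64102564] ((0.4968094527721405, -0.13217847049236298), (0.06265609711408615, 0.06291163712739944), 75.11564636230469)
[338 218  28  25 416] [351.56730769 229.8125    ] ((0.47819823026657104, -0.2732960879802704), (0.08753139525651932, 0.05788775905966759), 64.24107360839844)
[238 250  34  17 141] [252.71631206 258.14893617] ((0.3728890120983124, 0.0657026469707489), (0.015844283625483513, 0.12705552577972412), 25.94252586364746)
rec [0.52446125 0.07536485 0.038     ] [0.53978661 0.07234255 0.038     ]
pad [0.51141733 0.05099696 0.229     ] [0.5345992 0.0519346 0.229    ]
press0 [0.51215254 0.07175672 0.        ] [0.54646633 0.08552644 0.        ]
[0.44117733 0.04177579 0.016     ]
[0.53995033 0.209318   0.016     ]
[ 0.54119178 -0.02578356  0.016     ]
```

```bash
python3 - <<'E'
from h import *
yaw=np.radians(64.24);R=rot(yaw,np.radians(30));X=np.array([np.cos(yaw),np.sin(yaw),0])
g=np.array([.4782,-.2733,.0065])-.029*X
print(g); rows(g-R[:,2]*.12,R,20)
m=camera_model("wrist");p,R0=pose();C=-m["R"].T@m["t"];print("cam in tool",R0.T@(C-p),(m["R"]@R0))
E
```

```text
[ 0.46559653 -0.29941805  0.0065    ]
20 x [0.47, -0.047, 0.268] [0.116, 0.244, -0.433]
cam in tool [ 0.07392516  0.00053103 -0.16268434] [[ 1.45140811e-04  9.99999076e-01 -1.35189002e-03]
 [-9.61983918e-01 -2.29586365e-04 -2.73106002e-01]
 [-2.73106060e-01  1.34013529e-03  9.61982996e-01]]
```

```bash
python3 - <<'E'
from h import *
yaw=np.radians(64.24);R=rot(yaw,np.radians(42));X=np.array([np.cos(yaw),np.sin(yaw),0])
g=np.array([.4782,-.2733,.0075])-.024*X
print(g); rows(g-R[:,2]*.12,R,20)
E
```

```text
[ 0.46776954 -0.29491494  0.0075    ]
20 x [0.423, -0.032, 0.327] [0.162, 0.342, -0.423]
```

play_rows --pt "0 0.42 -0.03 0.33 0.16 0.34 -0.42" --pt "0 0.42 -0.03 0.33 0.16 0.34 -0.42" --pt "0 0.42 -0.03 0.33 0.16 0.34 -0.42" --pt "0 0.42 -0.03 0.33 0.16 0.34 -0.42" --pt "0 0.42 -0.03 0.33 0.16 0.34 -0.42" --pt "0 0.42 -0.03 0.33 0.16 0.34 -0.42" --pt "0 0.42 -0.03 0.33 0.16 0.34 -0.42" --pt "0 0.42 -0.03 0.33 0.16 0.34 -0.42" --pt "0 0.42 -0.03 0.33 0.16 0.34 -0.42" --pt "0 0.42 -0.03 0.33 0.16 0.34 -0.42"

```text
time: 1.43
tcp_pos: [0.3111, -0.5391, 0.12]
tool_rot: [-0.098, 0.929, 0.319, 0.158]
ft_force: [-0.7, -0.1, 0.0]
opening: 0.0871
grip_force: 0.0
```

play_rows --pt "0 0.42 -0.03 0.33 0.16 0.34 -0.42" --pt "0 0.42 -0.03 0.33 0.16 0.34 -0.42" --pt "0 0.42 -0.03 0.33 0.16 0.34 -0.42" --pt "0 0.42 -0.03 0.33 0.16 0.34 -0.42" --pt "0 0.42 -0.03 0.33 0.16 0.34 -0.42" --pt "0 0.42 -0.03 0.33 0.16 0.34 -0.42" --pt "0 0.42 -0.03 0.33 0.16 0.34 -0.42" --pt "0 0.42 -0.03 0.33 0.16 0.34 -0.42" --pt "0 0.42 -0.03 0.33 0.16 0.34 -0.42" --pt "0 0.42 -0.03 0.33 0.16 0.34 -0.42" --pt "0 0 0 0 0 0 0" --pt "0 0 0 0 0 0 0"

```text
time: 2.43
tcp_pos: [0.4339, -0.3694, 0.0924]
tool_rot: [-0.188, 0.793, 0.494, 0.302]
ft_force: [1.0, 0.3, -0.3]
opening: 0.087
grip_force: 0.0
```

```bash
cat > w.py <<'E'
from h import *
import sys
m=camera_model("wrist");p,R0=pose();im=read_camera("wrist")[:,:,::-1].copy();cv2.imwrite(f"pics/{sys.argv[1]}.png",im)
print(p,Ro.from_matrix(R0).as_quat(),read_state()["joints"])
hsv=cv2.cvtColor(im,cv2.COLOR_BGR2HSV);mask=cv2.morphologyEx((hsv[...,1]<60).astype('uint8')*(hsv[...,2]>90).astype('uint8'),cv2.MORPH_OPEN,np.ones((5,5)))
n,l,st,ce=cv2.connectedComponentsWithStats(mask)
for k in range(1,n):
    if st[k,4]>1500:
        c=max(cv2.findContours((l==k).astype('uint8'),0,1)[0],key=len)[:,0]
        w=np.array([ray("wrist",q,.008,m)[:2] for q in c],np.float32);print(st[k],cv2.minAreaRect(w))
E
python3 w.py w1
```

```text
[ 0.43389208 -0.36943881  0.09236515] [ 0.79314723  0.4941507   0.30202609 -0.18844839] [ 1.35722858  0.59371365 -0.43893789  1.58645567 -0.39605129  1.3916112
  0.63177949]
[ 201   35   67   49 2593] ((0.4964943528175354, -0.13202089071273804), (0.06288988143205643, 0.0634445771574974), 74.88459014892578)
[ 242  131   75   91 6362] ((0.4783914089202881, -0.27363768219947815), (0.08858142793178558, 0.05943842604756355), 64.47456359863281)
```

View pics/w1.png

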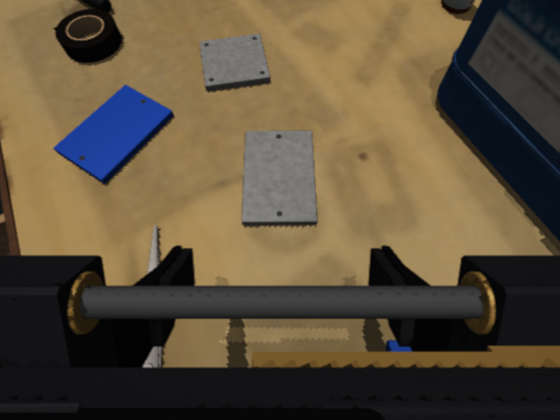

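The wrist picture shows the grey oblong at (280,178) centred between the open fingers. The square is at (235,62) and the scissors' tip at (155,230), both clear of the jaws.

```bash
python3 - <<'E'
from h import *
yaw=np.radians(64.4);R=rot(yaw,np.radians(42));X=np.array([np.cos(yaw),np.sin(yaw),0])
g=np.array([.4784,-.2736,.008])-.024*X
print(g); rows(g,R,8)
E
```

```text
[ 0.46802994 -0.29524398  0.008     ]
8 x [0.018, -0.006, 0.37] [0.009, 0.008, -0.011]
```

play_rows --pt "0 0.018 -0.006 0.37 0.009 0.008 -0.011" --pt "0 0.018 -0.006 0.37 0.009 0.008 -0.011" --pt "0 0.018 -0.006 0.37 0.009 0.008 -0.011" --pt "0 0.018 -0.006 0.37 0.009 0.008 -0.011" --pt "0 0.018 -0.006 0.37 0.009 0.008 -0.011" --pt "0 0.018 -0.006 0.37 0.009 0.008 -0.011" --pt "0 0.018 -0.006 0.37 0.009 0.008 -0.011" --pt "0 0.018 -0.006 0.37 0.009 0.008 -0.011" --pt "0 0 0 0 0 0 0" --pt "0 0 0 0 0 0 0"

```text
time: 3.32
tcp_pos: [0.468, -0.2952, 0.0085]
tool_rot: [-0.191, 0.79, 0.498, 0.304]
ft_force: [1.1, -0.8, -0.4]
opening: 0.0871
grip_force: 0.0
```

```bash
python3 - <<'E'
from h import *
yaw=np.radians(64.4);R=rot(yaw,np.radians(42));X=np.array([np.cos(yaw),np.sin(yaw),0])
g=np.array([.4784,-.2736,.0075])-.024*X
print(g,pose()[0]); rows(g,R,1)
E
```

```text
[ 0.46802994 -0.29524398  0.0075    ] [ 0.46797026 -0.29520873  0.00847639]
1 x [-0.016, 0.002, 0.018] [0.004, -0.003, 0.005]
```

play_rows --pt "0.6 -0.016 0 0.018 0 0 0" --pt "1 0 0 0 0 0 0" --pt "1 0 0 0 0 0 0" --pt "1 0 0 0 0 0 0" --pt "1 0 0 0 0 0 0" --pt "1 0 0 0 0 0 0" --pt "1 0 0 0 0 0 0" --pt "1 0 0 0 0 0 0"

```text
time: 3.98
tcp_pos: [0.4684, -0.2943, 0.0076]
tool_rot: [-0.191, 0.789, 0.498, 0.304]
ft_force: [-1.4, -1.2, 1.9]
opening: 0.0589
grip_force: 30.0
```

```bash
python3 - <<'E'
from h import *
yaw=np.radians(59.5);R=rot(yaw,np.radians(42));X=np.array([np.cos(yaw),np.sin(yaw),0])
p0,R0=pose(); print(R0.T@[0,0,.11]/.04/5)
g=np.array([.533,.071,.115])-.16*X
print(g); rows(g,R,10,(p0+[0,0,.11],R0))
E
```

```text
[ 0.36856407  0.00052128 -0.40824043]
[ 0.45179386 -0.06686067  0.115     ]
10 x [0.355, -0.302, 0.329] [-0.057, -0.001, 0.065]
```

play_rows --pt "1 0.18 0 -0.2 0 0 0" --pt "1 0.37 0 -0.41 0 0 0" --pt "1 0.37 0 -0.41 0 0 0" --pt "1 0.37 0 -0.41 0 0 0" --pt "1 0.37 0 -0.41 0 0 0" --pt "1 0.18 0 -0.2 0 0 0" --pt "1 0 0 0 0 0 0"

```text
time: 4.57
tcp_pos: [0.4696, -0.2948, 0.1201]
tool_rot: [-0.189, 0.789, 0.499, 0.304]
ft_force: [0.6, 0.7, -0.3]
opening: 0.0589
grip_force: 30.0
```

play_rows --pt "1 0.355 -0.3 0.33 -0.057 0 0.065" --pt "1 0.355 -0.3 0.33 -0.057 0 0.065" --pt "1 0.355 -0.3 0.33 -0.057 0 0.065" --pt "1 0.355 -0.3 0.33 -0.057 0 0.065" --pt "1 0.355 -0.3 0.33 -0.057 0 0.065" --pt "1 0.355 -0.3 0.33 -0.057 0 0.065" --pt "1 0.355 -0.3 0.33 -0.057 0 0.065" --pt "1 0.355 -0.3 0.33 -0.057 0 0.065" --pt "1 0.355 -0.3 0.33 -0.057 0 0.065" --pt "1 0.355 -0.3 0.33 -0.057 0 0.065" --pt "1 0 0 0 0 0 0" --pt "1 0 0 0 0 0 0"

```text
time: 5.57
tcp_pos: [0.4512, -0.0652, 0.1135]
tool_rot: [-0.179, 0.81, 0.464, 0.311]
ft_force: [-0.2, -0.6, -0.1]
opening: 0.0591
grip_force: 30.0
```

```bash
python3 - <<'E'
from h import *
m=camera_model("wrist");p,R=pose();im=read_camera("wrist")[:,:,::-1].copy()
np.savez("w2.npz",p=p,R=R,**{"m"+k:v for k,v in m.items()})
print(p,read_state()["opening"])
for n in ("press_recess","press_pad","press","blank_oblong"):
    for fn in (landmark_of,):
        print(n,[(a["location"],a["score"]) for a in fn(n,"wrist")][:3])
def pp(o,yaw,P):
    c,s=np.cos(yaw),np.sin(yaw);P=np.array(P,float)
    return np.array(o+[0])+np.c_[P[:,0]*c-P[:,1]*s,P[:,0]*s+P[:,1]*c,P[:,2]]
big=cv2.resize(im,None,fx=1.4,fy=1.4,interpolation=cv2.INTER_CUBIC)
cv2.imwrite("pics/w2raw.png",big)
P=pp([.533,.071],np.radians(59.5),[(-.073,.065,.016),(-.073,-.065,.016),(.125,-.065,.016),(.125,.065,.016)])
print(proj("wrist",P,m)*1.4)
E
```

```text
[ 0.45121031 -0.06518821  0.11349685] 0.05897868782654989
press_recess [([279.6, 113.6], 0.89)]
press_pad [([513.2, 183.6], 0.34)]
press [([281.6, 138.8], 0.68)]
blank_oblong [([282.3, 227.4], 0.98)]
[[289.72632629 282.44862306]
 [503.57995302 282.84378025]
 [479.67040112  58.41224398]
 [313.66325305  58.28892534]]
```

View pics/w2raw.png

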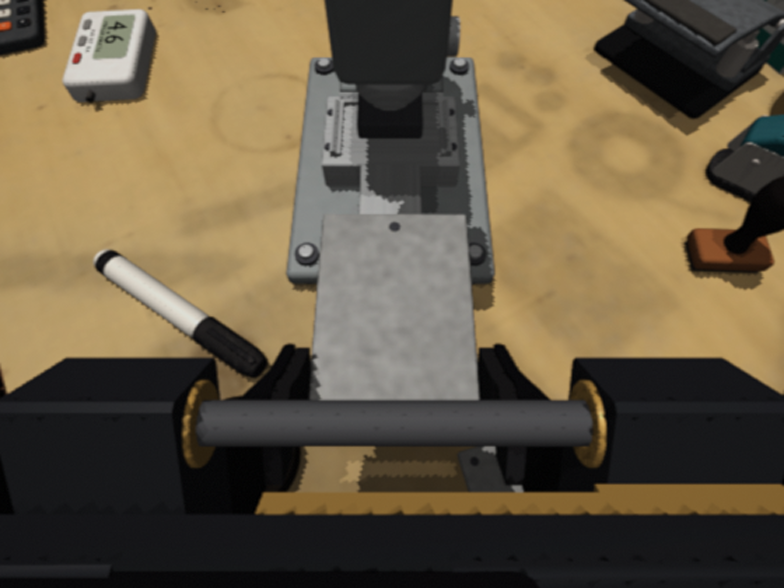

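The picture shows the plate held level at (395,310), behind it the press base with front corners near (288,281) and (494,281), and the recess at (391,150) under the ram. My press estimate is about 3.5 mm off sideways, so I'll fit the edges.

```bash
python3 - <<'E'
from h import *
im=cv2.resize(cv2.imread("pics/w2raw.png"),(560,420),interpolation=cv2.INTER_AREA)
d=np.load("w2.npz");m={k[1:]:d[k] for k in d.files if k[0]=="m"};p,R=d["p"],d["R"]
g=im.astype(float);sat=(g.max(2)-g.min(2))/(g.max(2)+1)
def edge(r,a,b): # strongest |d sat| subpixel crossing at .25
    s=sat[r,a:b];k=np.where(np.diff((s<.25).astype(int))!=0)[0]
    return None if len(k)==0 else a+k[0]+ (s[k[0]]-.25)/(s[k[0]]-s[k[0]+1]),[len(k)]
L=[];Rr=[]
for r in range(60,190,4):
    e=edge(r,195,235);f=edge(r,315,365)
    if e and e[0]:L.append(ray("wrist",(e[0],r),.016,m)[:2])
    if f and f[0]:Rr.append(ray("wrist",(f[0],r),.016,m)[:2])
for nm,Q in(("L",L),("R",Rr)):
    Q=np.array(Q,np.float32);v=cv2.fitLine(Q,cv2.DIST_HUBER,0,.001,.001).ravel();v[:2]*=np.sign(v[1])
    res=(Q-v[2:])@[-v[1],v[0]]
    o=np.array([.533,.071]);th=np.radians(59.5);
    print(nm,len(Q),"yaw",np.degrees(np.arctan2(v[1],v[0])),"y off of my origin",(v[2:]-o)@[-v[1],v[0]],"resid",np.std(res))
# front edge rows
for c in range(225,335,10):
    s=sat[190:215,c];k=np.where(s>.25)[0]
    if len(k):
        w=ray("wrist",(c,190+k[0]-.5),.016,m);print(c,k[0]+190,"x",(w[:2]-o)@[np.cos(th),np.sin(th)])
print("rec",ray("wrist",(279.6,113.6),.038,m))
print("tool yaw",np.degrees(np.arctan2(-R[0,1],R[1,1]))+0, R)
E
```

```text
L 33 yaw 59.438187 y off of my origin 0.06811213576043869 resid 5.244692e-05
R 33 yaw 59.527958 y off of my origin -0.05956466958082261 resid 5.4373646e-05
225 203 x -0.07368805031308677
rec [0.5322326  0.07636188 0.038     ]
tool yaw -120.34714419015533 [[ 0.37642446  0.8629783   0.33700605]
 [ 0.64023591 -0.50523681  0.57864821]
 [ 0.66962871 -0.00205397 -0.74269319]]
```

```bash
python3 - <<'E'
from h import *
d=np.load("w2.npz");m={k[1:]:d[k] for k in d.files if k[0]=="m"};p,R=d["p"],d["R"]
im=cv2.cvtColor(cv2.resize(cv2.imread("pics/w2raw.png"),(560,420),interpolation=cv2.INTER_AREA),cv2.COLOR_BGR2GRAY).astype(float)
gx=cv2.Sobel(im,-1,1,0,ksize=5);gy=cv2.Sobel(im,-1,0,1,ksize=5)
th=np.radians(59.48);X=np.array([np.cos(th),np.sin(th)]);Y=np.array([-X[1],X[0]]);o=np.array([.5293,.0732])
z=p[2]+.0004
W=lambda q:(lambda w:((w-o)@X,(w-o)@Y))(ray("wrist",q,z,m)[:2])
L=[];Q=[]
for r in range(165,275,5):
    L.append(W((220+gx[r,220:236].argmax(),r)));Q.append(W((328+gx[r,328:348].argmin(),r)))
F=[W((c,148+gy[148:160,c].argmax())) for c in range(238,330,6)]
L,Q,F=map(np.array,(L,Q,F))
for A in (L,Q):
    f=np.polyfit(A[:,0],A[:,1],1);print("slope deg",np.degrees(f[0]),"y at mid",np.median(A[:,1]),A[:,0].mean(), np.std(A[:,1]-np.polyval(f,A[:,0])))
print("far x",np.median(F[:,0]), F[:,0].round(4)); print("tcp",(p[:2]-o)@X,(p[:2]-o)@Y)
E
```

```text
slope deg 1.6406582282099307 y at mid 0.0261870919837838 -0.13260418959478057 0.0008898737696455926
slope deg 0.08633096892538537 y at mid -0.03228749947553227 -0.13245747689777584 0.00045790349319258796
far x -0.09206323680954578 [-0.0921 -0.0935 -0.0956 -0.0962 -0.0962 -0.0935 -0.0934 -0.0934 -0.092
 -0.092  -0.092  -0.092  -0.092  -0.092  -0.092  -0.092 ]
tcp -0.15887178904942134 -0.003008429730642147
```

```bash
cat > t.py <<'E'
from h import *
import sys
th=np.radians(59.48);X=np.array([np.cos(th),np.sin(th),0]);Y=np.array([-X[1],X[0],0]);o=np.array([.5293,.0732,0])
def tgt(x,y,z): return o+x*X+y*Y+[0,0,z]
def where():
    p,R=pose();q=p-o;e=Ro.from_matrix(rot(th,np.radians(42)).T@R).as_rotvec()
    print("press xyz",np.round([q@X,q@Y,p[2]],4),"rot err deg",np.degrees(e).round(2),"F",np.round(read_state()["ft_force"],1))
if __name__=="__main__":
    where(); a=[float(v) for v in sys.argv[1:]]
    rows(tgt(*a[:3]),rot(th,np.radians(a[4] if len(a)>4 else 42)),int(a[3]))
E
python3 t.py -.1225 0 .0596 6
```

```text
press xyz [-0.1603 -0.0055  0.1145] rot err deg [-0.01  0.11  0.05] F [-0.6 -0.8 -1.3]
6 x [-0.036, -0.023, 0.275] [0.0, -0.003, -0.001]
```

play_rows --pt "1 -0.036 -0.023 0.275 0 0 0" --pt "1 -0.036 -0.023 0.275 0 0 0" --pt "1 -0.036 -0.023 0.275 0 0 0" --pt "1 -0.036 -0.023 0.275 0 0 0" --pt "1 -0.036 -0.023 0.275 0 0 0" --pt "1 -0.036 -0.023 0.275 0 0 0" --pt "1 0 0 0 0 0 0" --pt "1 0 0 0 0 0 0" --pt "1 0 0 0 0 0 0"

```text
time: 6.57
tcp_pos: [0.4672, -0.0321, 0.0601]
tool_rot: [-0.178, 0.81, 0.463, 0.312]
ft_force: [0.1, -0.7, -0.4]
opening: 0.0591
grip_force: 30.0
```

```bash
python3 t.py -.0225 0 .0596 8; python3 - <<'E'
from h import *
m=camera_model("wrist");p,R=pose();np.savez("w3.npz",p=p,R=R,**{"m"+k:v for k,v in m.items()})
im=read_camera("wrist")[:,:,::-1]
cv2.imwrite("pics/w3raw.png",im);cv2.imwrite("pics/w3.png",cv2.resize(im[0:300,150:420],None,fx=2,fy=2,interpolation=cv2.INTER_CUBIC))
E
```

```text
press xyz [-1.222e-01  1.000e-04  6.010e-02] rot err deg [-0.    0.11  0.01] F [ 0.1 -0.7 -0.4]
8 x [0.23, 0.0, 0.21] [0.0, -0.002, -0.0]
```

View pics/w3.png

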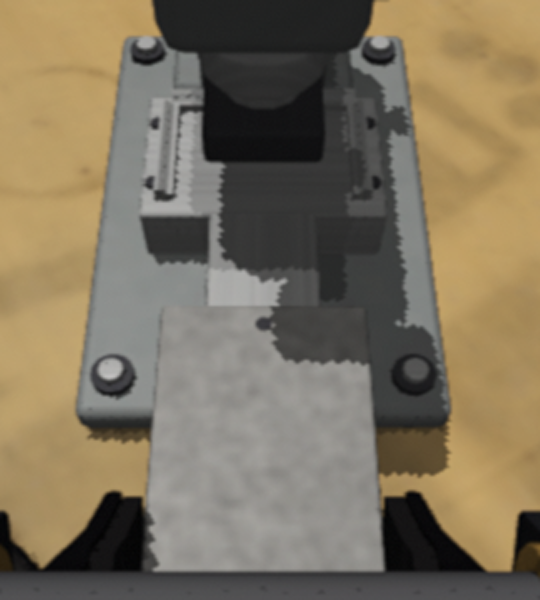

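The picture shows the plate (top edge at crop row 307, columns 160–368) lined up with the tongue (208–318) and the side rails (inner edges near 177 and 350). I'll check the model projection against these.

```bash
python3 - <<'E'
from t import *
d=np.load("w3.npz");m={k[1:]:d[k] for k in d.files if k[0]=="m"};p,R=d["p"],d["R"]
for n,a in dict(tongL=(-.03,.019,.038),tongR=(-.03,-.019,.038),railLfront=(.002,.032,.043),railRfront=(.002,-.032,.043),railLback=(.047,.032,.043),railRback=(.047,-.032,.043),corL=(-.073,.065,.016),corR=(-.073,-.065,.016),ramL=(-.022,.018,.072),ramR=(-.022,-.018,.072)).items():
    print(n,((proj("wrist",tgt(*a),m)[0]-[150,0])*2).round(1))
for n,a in dict(farL=(.0675,.030),farR=(.0675,-.03)).items():
    print(n,((proj("wrist",p+a[0]*X+a[1]*Y+[0,0,.0004],m)[0]-[150,0])*2).round(1))
E
```

```text
tongL [205.9 283. ]
tongR [319.5 283. ]
railLfront [170.8 199.5]
railRfront [354.6 199.6]
railLback [177.6 108.6]
railRback [347.8 108.7]
corL [ 68.9 427.3]
corR [456.4 427.4]
ramL [202.2 190.5]
ramR [323.5 190.6]
farL [159.3 304.3]
farR [365.7 304.4]
```

```bash
python3 t.py -.0217 .0005 .0592 8
```

```text
press xyz [-0.1223 -0.      0.0602] rot err deg [-0.02  0.09  0.  ] F [0.1 1.1 0.2]
8 x [0.231, -0.002, 0.213] [0.001, -0.002, -0.0]
```

play_rows --pt "1 0.231 -0.002 0.213 0 0 0" --pt "1 0.231 -0.002 0.213 0 0 0" --pt "1 0.231 -0.002 0.213 0 0 0" --pt "1 0.231 -0.002 0.213 0 0 0" --pt "1 0.231 -0.002 0.213 0 0 0" --pt "1 0.231 -0.002 0.213 0 0 0" --pt "1 0.231 -0.002 0.213 0 0 0" --pt "1 0.231 -0.002 0.213 0 0 0" --pt "1 0 0 0 0 0 0" --pt "1 0 0 0 0 0 0" --pt "1 0 0 0 0 0 0"

```text
time: 7.53
tcp_pos: [0.5171, 0.0554, 0.0586]
tool_rot: [-0.178, 0.81, 0.463, 0.312]
ft_force: [0.1, -0.6, -0.3]
opening: 0.059
grip_force: 30.0
```

```bash
python3 t.py -.0217 .0005 .0466 6; python3 - <<'E'
from h import *
im=read_camera("wrist")[:,:,::-1]
cv2.imwrite("pics/w4raw.png",im);cv2.imwrite("pics/w4.png",cv2.resize(im[0:300,130:430],None,fx=2,fy=2,interpolation=cv2.INTER_CUBIC))
E
```

```text
press xyz [-0.0215  0.0014  0.0586] rot err deg [0.04 0.08 0.  ] F [ 0.1 -0.6 -0.3]
6 x [-0.034, 0.004, 0.036] [-0.001, -0.002, -0.0]
```

View pics/w4.png

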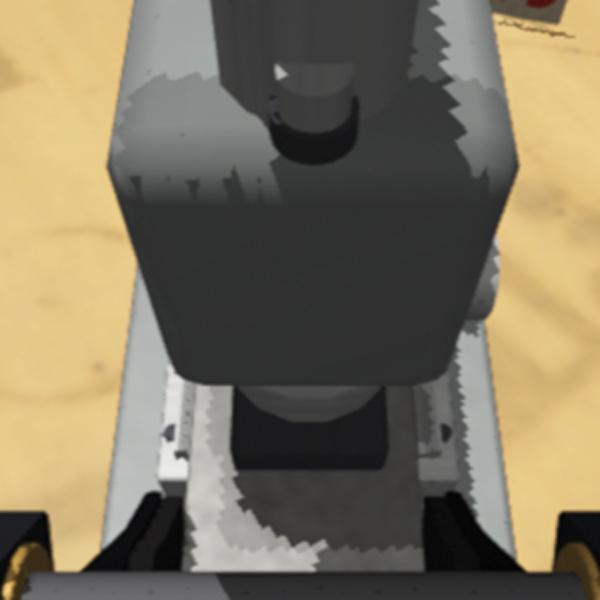

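The plate (columns 187–421) is over the recess between the rails (outer edges 160 and 458), about 1 mm left of centre. The lowering move corrects that.

play_rows --pt "1 -0.01 0.02 0.01 0 0 0" --pt "1 -0.035 0.004 0.038 0 0 0" --pt "1 -0.035 0 0.038 0 0 0" --pt "1 -0.035 0 0.038 0 0 0" --pt "1 -0.035 0 0.038 0 0 0" --pt "1 -0.035 0 0.038 0 0 0" --pt "1 0 0 0 0 0 0" --pt "1 0 0 0 0 0 0" --pt "1 0 0 0 0 0 0"

```text
time: 8.33
tcp_pos: [0.5181, 0.0552, 0.048]
tool_rot: [-0.179, 0.81, 0.463, 0.312]
ft_force: [-1.1, -0.9, 3.4]
opening: 0.0587
grip_force: 30.0
```

```bash
python3 t.py -.0217 .0005 .0456 3
```

```text
press xyz [-0.0212  0.0005  0.048 ] rot err deg [ 0.06  0.11 -0.01] F [-1.1 -0.9  3.4]
3 x [-0.017, 0.0, 0.012] [-0.003, -0.007, 0.001]
```

play_rows --pt "1 -0.02 0 0.02 0 0 0" --pt "1 -0.02 0 0.02 0 0 0" --pt "1 0 0 0 0 0 0" --pt "1 0 0 0 0 0 0" --pt "1 0 0 0 0 0 0"

```text
time: 8.75
tcp_pos: [0.5183, 0.0554, 0.0458]
tool_rot: [-0.178, 0.81, 0.463, 0.312]
ft_force: [3.4, 2.3, -0.4]
opening: 0.0589
grip_force: 30.0
```

```bash
python3 t.py -.0217 .0005 .0456 3;python3 - <<'E'
from h import *
im=read_camera("wrist")[:,:,::-1]
cv2.imwrite("pics/w5raw.png",im);cv2.imwrite("pics/w5.png",cv2.resize(im[150:300,180:380],None,fx=4,fy=4,interpolation=cv2.INTER_CUBIC))
print(read_state()["wrist_torque"])
E
```

```text
press xyz [-0.0209  0.0005  0.0458] rot err deg [ 0.04  0.12 -0.04] F [ 3.4  2.3 -0.4]
3 x [-0.006, -0.0, -0.003] [-0.002, -0.007, 0.002]
[-0.19298926 -0.2769075  -0.1837267 ]
```

View pics/w5.png

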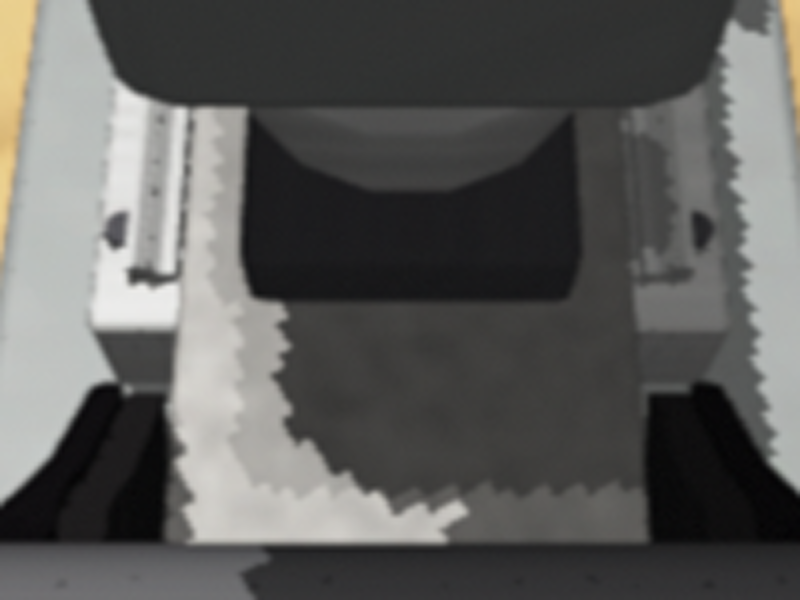

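The plate sits between both side rails (178–635 against inner edges near 185 and 630). The residual push toward +x suggests its front rests on the front lip's bevel, so I'll nudge it back 1 mm.

play_rows --pt "1 0.019 0 0.017 0 0 0" --pt "1 0 0 0 0 0 0" --pt "1 0 0 0 0 0 0" --pt "1 0 0 0 0 0 0"

```text
time: 9.13
tcp_pos: [0.5184, 0.0557, 0.0456]
tool_rot: [-0.178, 0.81, 0.463, 0.312]
ft_force: [0.4, 0.1, 2.3]
opening: 0.059
grip_force: 30.0
```

```bash
python3 t.py -.0205 .0005 .0456 3
```

```text
press xyz [-0.0206  0.0005  0.0456] rot err deg [ 0.04  0.08 -0.  ] F [0.4 0.1 2.3]
3 x [0.001, 0.0, 0.0] [-0.002, -0.005, 0.0]
```

play_rows --pt "1 -0.01 0 0.01 0 0 0" --pt "1 0 0 0 0 0 0" --pt "0 0 0 0 0 0 0" --pt "0 0 0 0 0 0 0" --pt "0 0 0 0 0 0 0" --pt "0 0 0 0 0 0 0" --pt "0 0 0 0 0 0 0"

```text
time: 9.72
tcp_pos: [0.5181, 0.056, 0.0448]
tool_rot: [-0.179, 0.81, 0.463, 0.311]
ft_force: [-0.1, -0.7, -0.2]
opening: 0.0829
grip_force: 0.0
```

play_rows --pt "0 0 0 -0.15 0 0 0" --pt "0 0 0 -0.3 0 0 0" --pt "0 0 0 -0.5 0 0 0" --pt "0 0 0 -0.5 0 0 0" --pt "0 0 0 -0.5 0 0 0" --pt "0 0 0 -0.5 0 0 0" --pt "0 0 0 -0.5 0 0 0" --pt "0 0 0 -0.3 0 0 0" --pt "0 0 0 0 0 0 0" --pt "0 0 0 0 0 0 0"

```text
time: 10.55
tcp_pos: [0.4744, -0.0198, 0.1416]
tool_rot: [-0.178, 0.811, 0.463, 0.312]
ft_force: [0.3, 0.3, 0.3]
opening: 0.0872
grip_force: 0.0
```

```bash
python3 t.py -.0205 .0005 .0456 3; python3 - <<'E'
from t import *
m=camera_model("wrist");im=read_camera("wrist")[:,:,::-1]
cv2.imwrite("pics/w6raw.png",im)
q=proj("wrist",np.array([tgt(-.045,.03,.046),tgt(-.045,-.03,.046),tgt(-.045,0,.046),tgt(-.047,.018,.043)]),m);print(q.round(1))
x,y=q[2].astype(int);x0=max(0,x-110);y0=max(0,y-110);print(x0,y0);print((q-[x0,y0])*3.5)
cv2.imwrite("pics/w6.png",cv2.resize(im[y0:y0+160,x0:x0+220],None,fx=3.5,fy=3.5,interpolation=cv2.INTER_CUBIC))
E
```

```text
press xyz [-1.080e-01  1.000e-04  1.416e-01] rot err deg [-0.03  0.04 -0.01] F [0.3 0.3 0.3]
3 x [0.006, -0.004, 1.083] [0.002, -0.002, 0.001]
[[244.5 225.6]
 [317.8 225.6]
 [281.1 225.6]
 [259.3 229.3]]
171 115
[[257.13855856 387.03829423]
 [513.82038003 387.15049986]
 [385.49643112 387.09440446]
 [308.94614281 399.98651052]]
```

View pics/w6.png

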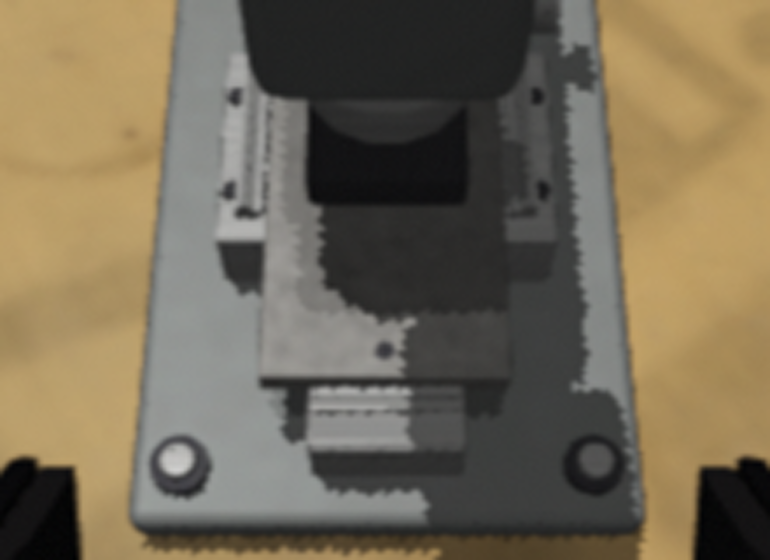

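The plate lies flat in the recess. Its front edge (crop row 378, columns 260–510) is straight and just behind the lip at row 390, with the rails on both sides. Next is the lever: rise, straighten the tool and close the fingers.

```bash
python3 t.py -.11 0 .31 12 0
```

```text
press xyz [-0.1074  0.0008  0.1412] rot err deg [ 0.07  0.07 -0.01] F [ 1.1  0.2 -0.2]
12 x [0.134, 0.001, -0.334] [-0.001, -0.612, 0.001]
```

play_rows --pt "0.5 0.134 0 -0.334 0 -0.61 0" --pt "1 0.134 0 -0.334 0 -0.61 0" --pt "1 0.134 0 -0.334 0 -0.61 0" --pt "1 0.134 0 -0.334 0 -0.61 0" --pt "1 0.134 0 -0.334 0 -0.61 0" --pt "1 0.134 0 -0.334 0 -0.61 0" --pt "1 0.134 0 -0.334 0 -0.61 0" --pt "1 0.134 0 -0.334 0 -0.61 0" --pt "1 0.134 0 -0.334 0 -0.61 0" --pt "1 0.134 0 -0.334 0 -0.61 0" --pt "1 0.134 0 -0.334 0 -0.61 0" --pt "1 0.134 0 -0.334 0 -0.61 0"

```text
time: 11.6
tcp_pos: [0.4727, -0.0208, 0.3106]
tool_rot: [-0.0, 0.868, 0.497, -0.0]
ft_force: [-1.2, -0.3, -0.2]
opening: 0.015
grip_force: 0.0
```

play_rows --pt "1 0 0 0 0 0 0" --pt "1 0 0 0 0 0 0" --pt "1 0 0 0 0 0 0"

```text
time: 11.85
tcp_pos: [0.4719, -0.0222, 0.3088]
tool_rot: [-0.002, 0.868, 0.496, 0.001]
ft_force: [0.2, -0.3, -0.4]
opening: 0.0019
grip_force: 0.0
```

```bash
python3 t.py -.024 0 .25 6 0; python3 - <<'E'
from t import *
m=camera_model("wrist");im=read_camera("wrist")[:,:,::-1]
cv2.imwrite("pics/w7.png",im)
for a in landmark_of("press_pad","wrist")[:3]:
    q=ray("wrist",a["location"],.229,m)-o; print(a,q@X,q@Y)
print("pred",proj("wrist",tgt(-.024,0,.229),m), proj("wrist",np.array([tgt(x,y,.229) for x in(-.048,0) for y in(.026,-.026)]),m))
E
```

```text
press xyz [-0.1113  0.0009  0.3088] rot err deg [ 2.000e-01 -4.179e+01  3.000e-02] F [ 0.2 -0.3 -0.4]
6 x [0.363, 0.005, 0.246] [-0.006, -0.006, 0.001]
{'location': [184.9, 148.9], 'score': 0.42} -0.0631749795116377 0.06637347876285993
pred [[283.12099774  87.84231053]] [[243.93215241 125.92871744]
 [322.1583891  126.0064225 ]
 [241.83610615  47.48097565]
 [324.60830625  47.5220995 ]]
```

View pics/w7.png

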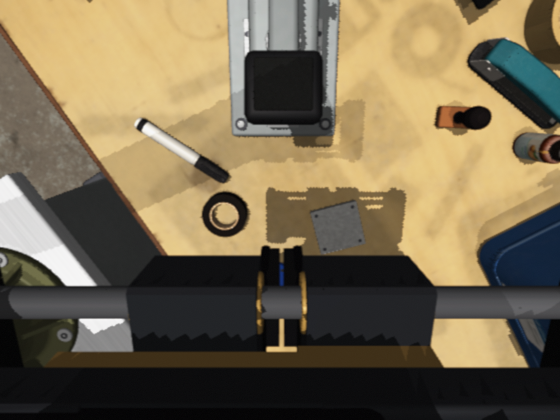

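The black pad shows at columns 245–322, rows 50–124, matching the prediction of centre (283,88). I'll move over it.

play_rows --pt "1 0.37 0.005 0.12 0 0 0" --pt "1 0.37 0.005 0.24 0 0 0" --pt "1 0.37 0.005 0.27 0 0 0" --pt "1 0.37 0.005 0.27 0 0 0" --pt "1 0.37 0.005 0.27 0 0 0" --pt "1 0.37 0.005 0.27 0 0 0" --pt "1 0 0 0 0 0 0" --pt "1 0 0 0 0 0 0" --pt "1 0 0 0 0 0 0"

```text
time: 12.7
tcp_pos: [0.5185, 0.053, 0.2529]
tool_rot: [-0.001, 0.868, 0.496, 0.0]
ft_force: [-0.3, -0.1, 1.6]
opening: 0.0001
grip_force: 0.0
```

```bash
python3 t.py -.024 0 .231 6 0
```

```text
press xyz [-0.0229 -0.001   0.2529] rot err deg [  0.05 -41.9    0.05] F [-0.3 -0.1  1.6]
6 x [-0.005, -0.004, 0.091] [-0.002, -0.003, -0.001]
```

play_rows --pt "1 0 0 0.14 0 0 0" --pt "1 0 0 0.14 0 0 0" --pt "1 0 0 0.14 0 0 0" --pt "1 0 0 0.13 0 0 0" --pt "1 -0.03 0 0.1 0 0 0" --pt "1 -0.03 0 0.1 0 0 0" --pt "1 -0.03 0 0.1 0 0 0" --pt "1 -0.02 0 0.1 0 0 0" --pt "1 -0.02 0 0.1 0 0 0" --pt "1 -0.02 0 0.1 0 0 0" --pt "1 0 0 0 0 0 0"

```text
time: 13.62
tcp_pos: [0.516, 0.0486, 0.2068]
tool_rot: [-0.001, 0.868, 0.496, 0.001]
ft_force: [-1.6, -2.4, 6.7]
opening: 0.0002
grip_force: 3.1
```

```bash
python3 t.py -.031 0 .194 6 0
```

```text
press xyz [-0.028  -0.001   0.2068] rot err deg [ 2.000e-02 -4.188e+01 -1.000e-02] F [-1.6 -2.4  6.7]
6 x [-0.013, -0.004, 0.053] [-0.0, -0.004, 0.001]
```

play_rows --pt "1 -0.015 0 0.07 0 0 0" --pt "1 -0.015 0 0.07 0 0 0" --pt "1 -0.015 0 0.07 0 0 0" --pt "1 -0.01 0 0.07 0 0 0" --pt "1 0 0 0.05 0 0 0" --pt "1 0 0 0 0 0 0" --pt "1 0 0 0 0 0 0"

```text
time: 14.2
tcp_pos: [0.5152, 0.0474, 0.1946]
tool_rot: [-0.001, 0.868, 0.496, 0.001]
ft_force: [-2.9, -1.4, 9.9]
opening: 0.0005
grip_force: 4.6
```

play_rows --pt "1 0 0 0.04 0 0 0" --pt "1 0 0 0.04 0 0 0" --pt "1 0 0 0.03 0 0 0" --pt "1 0 0 0 0 0 0" --pt "1 0 0 0 0 0 0"

```text
time: 14.62
tcp_pos: [0.5153, 0.0473, 0.1931]
tool_rot: [0.0, 0.868, 0.496, 0.001]
ft_force: [-11.0, -4.0, 29.0]
opening: 0.0002
grip_force: 14.9
```

The force jumped to 29 N at 36 mm of travel, so the lever is on its stop. I'll hold, then ease up.

play_rows --pt "1 0 0 0 0 0 0" --pt "1 0 0 0 0 0 0" --pt "1 0 0 0 0 0 0" --pt "1 0 0 0 0 0 0" --pt "1 0 0 0 0 0 0" --pt "1 0 0 0 0 0 0" --pt "1 0 0 0 0 0 0" --pt "1 0 0 0 0 0 0" --pt "1 0 0 0 0 0 0" --pt "1 0 0 0 0 0 0"

```text
time: 15.45
tcp_pos: [0.5153, 0.0472, 0.1931]
tool_rot: [0.0, 0.868, 0.496, 0.001]
ft_force: [-10.7, -3.3, 29.2]
opening: 0.0003
grip_force: 14.8
```

play_rows --pt "1 0 0 -0.1 0 0 0" --pt "1 0.01 0 -0.1 0 0 0" --pt "1 0.02 0 -0.1 0 0 0" --pt "1 0.03 0 -0.15 0 0 0" --pt "1 0.03 0 -0.15 0 0 0" --pt "1 0.03 0 -0.2 0 0 0" --pt "1 0.03 0 -0.3 0 0 0" --pt "1 0 0 -0.4 0 0 0" --pt "1 0 0 -0.5 0 0 0" --pt "1 0 0 -0.5 0 0 0" --pt "1 0 0 -0.3 0 0 0" --pt "1 0 0 0 0 0 0"

```text
time: 16.45
tcp_pos: [0.519, 0.0529, 0.3038]
tool_rot: [-0.0, 0.868, 0.497, 0.003]
ft_force: [0.2, 0.4, 0.0]
opening: 0.0004
grip_force: 0.0
```

```bash
python3 t.py -.11 0 .31 8 0
```

```text
press xyz [-0.0227 -0.0015  0.3038] rot err deg [ -0.12 -41.72  -0.11] F [0.2 0.4 0. ]
8 x [-0.273, -0.005, -0.02] [0.003, -0.006, 0.001]
```

Now back off to look at the plate and lever.

play_rows --pt "1 -0.4 0 0 0 0.6 0" --pt "1 -0.4 0 0 0 0.6 0" --pt "1 -0.4 0 0 0 0.6 0" --pt "1 -0.4 0 0 0 0.6 0" --pt "1 -0.4 0 0 0 0.6 0" --pt "1 -0.4 0 0 0 0.6 0" --pt "1 -0.4 0 0 0 0.6 0" --pt "1 0 0 0 0 0.6 0" --pt "1 0 0 0 0 0.6 0" --pt "1 0 0 0 0 0.6 0" --pt "1 0 0 0 0 0 0" --pt "1 0 0 0 0 0 0"

```text
time: 17.45
tcp_pos: [0.4616, -0.0422, 0.28]
tool_rot: [-0.148, 0.83, 0.473, 0.257]
ft_force: [1.3, -0.5, 0.2]
opening: 0.0004
grip_force: 0.0
```

```bash
python3 - <<'E'
from t import *
where();im=read_camera("wrist")[:,:,::-1]
m=camera_model("wrist");print(proj("wrist",np.array([tgt(-.045,0,.046),tgt(-.048,0,.229)]),m))
cv2.imwrite("pics/w8.png",im)
E
```

```text
press xyz [-0.1338 -0.0003  0.28  ] rot err deg [ 0.12 -7.5   0.16] F [ 1.3 -0.5  0.2]
[[281.1476504  225.53707309]
 [280.86278623 158.07508766]]
```

View pics/w8.png

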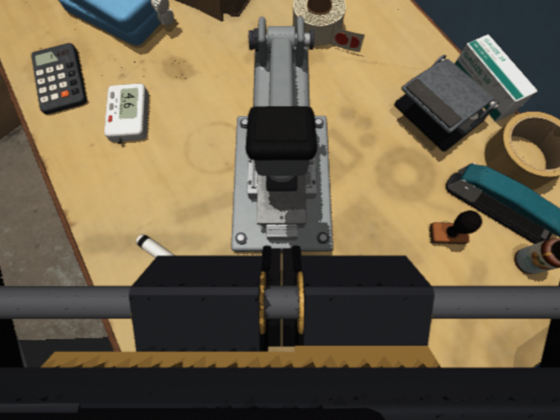

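The lever is back up: the pad's front edge is at row 158, as predicted for the rest position. The plate lies in the recess with its front edge near (281,222), the neighbouring things in this view stand undisturbed, and the robot touches nothing.

```bash
python3 -c "
from bench import *
print(finish_job())"
```

```text
the job is handed in; nothing more can be done
None
```

The oblong grey plate is lying in the press recess. The lever went down to its stop, was held for about 0.8 s, and sprang back up. The job was handed in at about 17.5 s, with the robot touching nothing; no verdict came back.

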